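Take the seal caddy off its locking hook

ROBOT

A 6-joint arm with a two-finger parallel gripper is mounted at the origin on the work surface. World frame = base frame: x ahead of the robot, y to its left, z up, the work surface at z = 0. Lengths are in m, angles in rad, forces in N, time in s.
With the tool pointing down it reaches from about 0.35 to 0.975 m from the base axis. Payload 4.9 kg.
Tool frame: the origin (TCP) lies at the very end of the fingers, on their centre line; the grasp point (between the pads) lies manip.grip_point_offset behind it (manip.grip_point_offset is the distance from the TCP to the grasp point, in m); z points along the fingers, y is the line along which they close (so a half turn about z gives the same grasp; the last joint's range is limited). The gripper opens to 85 mm and grips with 20 to 120 N. Pads are 22 mm wide; open, the fingers measure 114 mm over their backs; the gripper's body (76 mm by 85 mm) begins 54 mm behind the grasp point. The pads swing forward as they close: fully open they stand 13 mm farther back than shut.
Start: joints at [-1.355, 0.053, 1.613, -0, 1.476, -0.119], TCP at [0.205, -0.59, 0.231] pointing down, gripper open.
Joint ranges: [-3.01, 3.01], [-1.01, 2.22], [0.06, 2.58], [-1.02, 4.17], [0.09, 2.62], [-3.14, 3.14]. Speed limits (rad/s): [2.57, 2.57, 3.14, 3.14, 3.14, 3.14].

INTERFACE

Orientations are given as a unit quaternion [w, x, y, z].
In Python, from plant import manip gives the robot as it stands.
- The arm moves only by the shell command python3 -m crank 'ROWS' [OPENING]. ROWS is JSON, a list of rows, each an object of numbers: "x", "y", "z": the shift along the tool's x, y, z in cm; "turn": the turn about the tool's z in rad. In form: [{"x": .., "y": .., "z": .., "turn": ..}, ...]. A call has 1 to 5 rows; each row shifts and turns the commanded pose from where the row before left it, along the tool's axes as they then stand; what a row does not reach is not made up. A row lasts 1/10 s, in which the tool goes at most 50 mm and 8.59 degrees, less where a joint would pass 70% of its speed; a pose out of reach is approached as far as the arm can. A call with a gripper value outside its range is refused whole. OPENING is the opening in per cent of the stroke, from 0 (shut) to 100 (fully open), set as the call begins (- or left out, the last holds). The fingers move at their own pace and stop on an object; the grip force is fixed at half the most. Time passes only in rows, so rows that do not move let the fingers close. It gives the time, the measured TCP pose, the force, the opening and the grip force at its end, in the units of the state.
- manip.state(): the state, without advancing time (a new reading comes with each control period).
- manip.grab_frame(name): name is "scene" or "side" or "wrist"; returns (picture, depth): 384x512x3 uint8, red, green, blue; 384x512 float32, m along the optical axis (not along the pixel's ray), 0 where there is no reading.
- manip.camera_model(name): a dict with "mtx" (3x3 intrinsics, pixels), "world_to_cam" (4x4, takes a point from world to camera coordinates). Camera axes: x right, y down, z forward; pixel columns grow to the right and rows downward; lengths in m; the calibration is good to about 2 mm. The wrist camera is an equidistant fisheye: a pixel r from the principal point sees the ray r / f radians off the axis. A picture is of the moment at which its call begins: read the wrist's pose just before it. camera_model takes no time and is no camera call; for the wrist camera it gives the pose at the moment of the call.
- manip.job_done(): hands the job in; it is judged then, once.
The state is a dict: "time": time; "joint_pos": joint angles; "joint_vel": joint speeds; "joint_efforts": joint torques, N m; "tool_pos": TCP position; "tool_rot": TCP orientation; "contact_force": force on the tool from outside, world axes, zero at the start; "ft_torque": the same for the moment, N m; "gripper_width": opening from 0.0 (shut) to 1.0 (fully open); "grasp_force": force on a finger pad.
Only numpy, scipy, OpenCV 4.12 (cv2) and the standard library are available. Lean on these libraries where they do the work, as an engineer would, in place of code of your own. Each camera call takes 0.05 s, during which the arm holds its last target. There are 200 camera calls.

TASK

Take the seal caddy by its wooden grip, press its bar back against the hook's sprung red keeper until you feel the stop, then, with the keeper still pressed, lift the caddy up out of the hook without straining the hook. Set it down gently, not dropped, standing flat inside the wooden tray, lengthwise along it, and let go. Leave everything else on the desk where it is.

Things in the scene. Friction and masses are not known exactly. Their poses are not given: they have to be found in the camera images.
- caddy: Seal caddy, the hanging item, 0.28 to 0.44 kg: dark wooden box 56 (x) by 116 (y) by 35 high holding four stone seals (tops at 58) under a steel frame (sizes here and below in mm). Origin: centre of its underside, z up. Straps at y = -50 and +50 carry a wooden grip block at the top and, at height 115, a round bar along y that rests in the hook. Open window between seals and bar.
- caddy_bar (a point): Middle of the caddy's bar, on its axis, 115 above the underside; bar 8 in diameter, along y, with a collar 16 in diameter at y = -18.5 and +18.5, either side of the hook. Axes as the caddy's.
- caddy_grip (a point): Centre of the caddy's wooden grip block, 159 above the underside; block 16 (x) by 60 (y) by 34 high. Pinch it from above across its 16 (fingers closing along x). While the caddy hangs the hook's highest part near it is 34 below this point.
- hook: Locking hook on a fixed stand. Origin on the table straight under the bar's seat, z up, +x level from the hook's lip (robot side) back to its post. Aluminium arm, top at height 141, underside 133, from the lip (x = -10 to -4, top 148) to the post (x = 85 to 107, top 161; base plate to x = 165). The hook is light: more than 22 N in all between the caddy and the hook (keeper and cover included) bends it.
- seat (a point): On the hook, 145 above the table: where the bar's axis lies at rest, against the lip. A brass cover, 26 wide, top at height 154.5, reaches over the bar from the front, so the bar cannot rise here; it must first be pressed level along +x, against the keeper. The cover reaches forward to x = -40 at most. Pressing the bar down on the arm while gripping or pushing loads the hook too: best carry part of the weight.
- mouth (a point): On the hook, 25 behind the seat: middle of where the open mouth may be. The mouth, 10 long, lies between the cover's rear edge and two brass stop cheeks. The bar meets the cheeks 10 to 40 from the seat: the cover is set differently each time and not reported, so feel for the stop. At the stop, or up to 1 short, the bar lifts straight out; 14 of lift clears the cover.
- keeper (a joint): Red sprung keeper of the hook, a block 12 wide that slides along the hook's +x, in m: 0 closed (behind the bar at rest), about equal to how far the bar has been pressed back, 0.045 at most. Spring: 2 N when closed, rising 0.8 N for each 10 mm; it returns by itself.
- tray: Fixed wooden tray, 100 (x) by 160 (y) outside, rim 14 high, walls 6 thick, blue inside. Origin: centre of its underside.
- tray_floor (a point): Centre of the tray's inner floor, 6 above the table; the floor is 88 (x) by 148 (y); axes as the tray's.
- paste_tin: Bystander: round blue seal-paste tin, 52 diameter, 26 high; origin centre of underside.
- inkstone: Bystander: black round inkstone, 100 diameter, 30 high; origin centre of underside.
- ink_lid: Bystander: black disc, lid of the inkstone, 100 diameter, 12 high; origin centre of underside.
- flask: Bystander: steel drinking flask, 64 diameter, 190 high; origin centre of underside.
- jar: Bystander: amber jar, 60 diameter, 75 high; origin centre of underside.
- paperweight: Bystander: dark wooden paperweight, 30 by 160 by 18 high; origin centre of underside.
- brush: Bystander: writing brush lying along its x, 235 long, 14 thick at most; origin on the table, near mid-length.
Mind the look-alikes: they are no part of the job. Of the things that look like the tray, the smallest one is meant.

How it is judged:
By the outcome, as a careful person would: the job done as asked, in the order asked, and still so for the second after the job is handed in, with the robot touching nothing.
It also fails if it takes over 72 s, if anything falls off the work surface, if the arm or the gripper's body presses on something with over 40 N, if the wrist force passes 120 N, or if a joint passes its speed limit or range.

## Working session

There is one attempt and no reset: what is moved stays moved. The work goes in short steps, Python scripts to look and compute and a shell command to move; the robot and the scene stay as the last step left them, time stands still between calls to the robot, and variables do not carry over. Pictures are saved under pics/ and viewed, at most 10 in all, crops included, and the job is handed in when it is done.

```bash
ls; mkdir -p pics
cat > h.py <<'E'
import numpy as np, cv2
from plant import manip
def grab(n):
    m=manip.camera_model(n); im,d=manip.grab_frame(n); return im,d,np.array(m["mtx"]),np.array(m["world_to_cam"])
def cloud(d,K,T):
    v,u=np.mgrid[0:d.shape[0],0:d.shape[1]]
    P=np.stack([(u-K[0,2])/K[0,0]*d,(v-K[1,2])/K[1,1]*d,d,np.ones_like(d)],-1)
    return (P@np.linalg.inv(T).T)[...,:3]
def ray(u,v,K,T,z):
    Ti=np.linalg.inv(T); d=Ti[:3,:3]@np.array([(u-K[0,2])/K[0,0],(v-K[1,2])/K[1,1],1]); o=Ti[:3,3]
    return o+d*(z-o[2])/d[2]
E
python3 - <<'E'
from h import *
print(manip.state(), manip.grip_point_offset)
for n in("scene","side"):
    im,d,K,T=grab(n); np.savez(n+"0.npz",im=im,d=d,K=K,T=T)
    print(n,K.tolist(),np.linalg.inv(T).round(3).tolist())
    cv2.imwrite(f"pics/{n}0.png",cv2.resize(im[...,::-1],(800,600)))
E
```

```text
pics
{'time': 0.0, 'joint_pos': array([-1.35500437e+00,  5.33848243e-02,  1.61430881e+00, -1.86684978e-05,
        1.47600890e+00, -1.18980256e-01]), 'joint_vel': array([ 0.00036504, -0.00094293, -0.00056298,  0.00020688, -0.00168359,
        0.00050197]), 'joint_efforts': array([-2.37166212e-03, -3.93680906e+01, -3.70175457e+01, -3.59102041e-04,
        7.04679958e-03,  7.29043109e-06]), 'tool_pos': array([ 0.20521693, -0.5896783 ,  0.23003684]), 'tool_rot': array([-1.05325547e-03,  9.86022927e-01,  1.66606346e-01, -6.03258892e-05]), 'contact_force': array([-0.00672334,  0.10348925, -0.20218494]), 'ft_torque': array([ 0.0160863 ,  0.0384635 , -0.03239818]), 'grasp_force': 0.0, 'gripper_width': 1.002783281734751} 0.0187
scene [[370.4042950794888, 0.0, 250.89594397032315], [0.0, 370.4042950794888, 187.68085577956467], [0.0, 0.0, 1.0]] [[0.857, 0.35, -0.377, 1.005], [0.514, -0.557, 0.652, -0.894], [0.018, -0.753, -0.658, 1.004], [0.0, 0.0, 0.0, 1.0]]
side [[466.54656009909826, 0.0, 255.8829612789334], [0.0, 466.54656009909826, 185.635274916881], [0.0, 0.0, 1.0]] [[-0.691, -0.397, 0.605, -0.51], [-0.723, 0.384, -0.574, 0.96], [-0.004, -0.834, -0.552, 1.107], [0.0, 0.0, 0.0, 1.0]]
```

View pics/scene0.png

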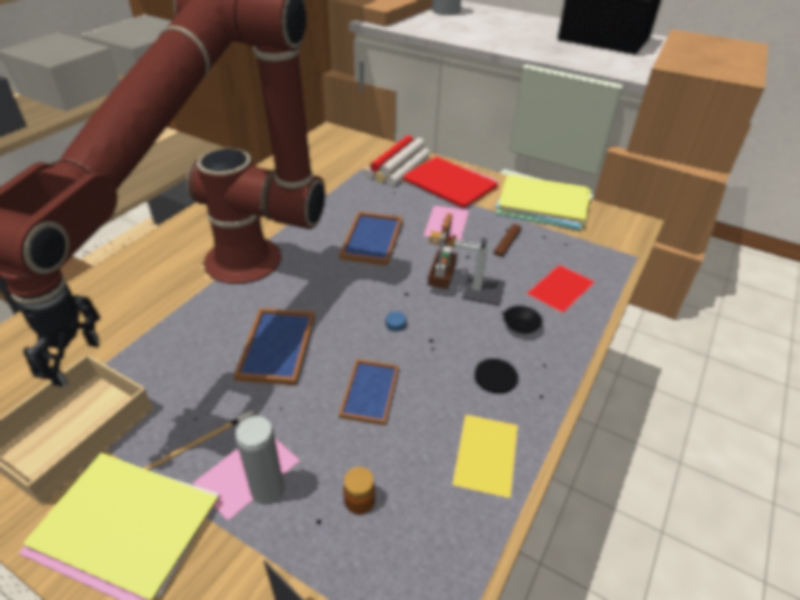

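View pics/side0.png

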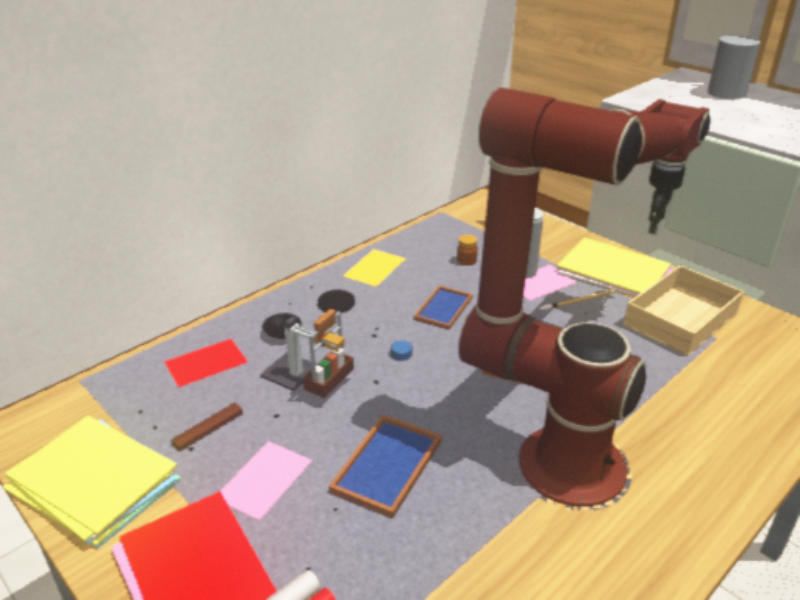

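The scene view shows three blue trays, at (372,238), (276,345) and (370,391). The caddy on its hook is at (445,255), with the post at (480,265). The side view shows the caddy at (325,360) and a tray at (443,306). I'll measure each tray's size, then the caddy and hook.

Run:
```python
from h import *
for n in("scene","side"):
    f=np.load(n+"0.npz"); im,d,K,T=f["im"],f["d"],f["K"],f["T"]
    P=cloud(d,K,T); hsv=cv2.cvtColor(im,cv2.COLOR_RGB2HSV)
    m=cv2.inRange(hsv,(105,90,40),(125,255,255))
    c,l,s,ce=cv2.connectedComponentsWithStats(m)
    for i in range(1,c):
        if s[i,4]<150: continue
        q=np.argwhere(l==i); XY=np.array([ray(u,v,K,T,.006)[:2] for v,u in q])
        r=cv2.minAreaRect((XY*1000).astype(np.float32)); print(n,"blue",(ce[i]*800/512).round(),np.round(r[0]),np.round(r[1]),round(r[2],1),"zmed",np.median(P[l==i][:,2]).round(4))
    # caddy region, by height bands
    x,y,z=P[...,0],P[...,1],P[...,2]
    c0=ray(*((445,270) if n=="scene" else (325,375))*np.array([512/800]*2),K,T,.03) 
    print(c0)
    near=(np.hypot(x-c0[0],y-c0[1])<.22)&(d>0)
    for a,b in((.03,.062),(.062,.105),(.105,.133),(.133,.15),(.15,.165),(.165,.19)):
        g=near&(z>a)&(z<b)
        if g.sum()>8:
            r=cv2.minAreaRect((P[g][:,:2]*1000).astype(np.float32)); print(n,a,b,g.sum(),np.round(r[0]),np.round(r[1]),round(r[2],1))
    q=(np.array([445,262]) if n=="scene" else np.array([315,350]))*.64
    u,v=q.astype(int); cr=im[v-48:v+48,u-64:u+64]
    cv2.imwrite(f"pics/{n}_crop.png",cv2.resize(cr[...,::-1],(400,300),interpolation=cv2.INTER_CUBIC))
a=[cv2.imread(f"pics/{n}_crop.png") for n in("scene","side")]
f=np.load("scene0.npz"); u,v=int(370*.64),int(391*.64)
t=cv2.resize(f["im"][v-48:v+48,u-64:u+64,::-1],(400,300),interpolation=cv2.INTER_CUBIC)
cv2.imwrite("pics/crops.png",np.vstack([np.hstack(a),np.hstack([t,t*0])]))
```

```text
scene blue [371. 236.] [245. 286.] [110. 180.] 20.7 zmed 0.0119
scene blue [275. 345.] [ 289. -205.] [111. 189.] 25.9 zmed 0.0112
scene blue [369. 390.] [ 555. -207.] [ 79. 134.] 20.2 zmed 0.0079
[0.51798306 0.22794843 0.03      ]
scene 0.03 0.062 229 [610. 148.] [250. 251.] 3.5
scene 0.062 0.105 225 [555. 216.] [134. 122.] 14.8
scene 0.105 0.133 50 [552. 196.] [ 94. 131.] 79.2
scene 0.133 0.15 150 [548. 201.] [ 96. 140.] 82.6
scene 0.15 0.165 88 [547. 209.] [113. 117.] 63.4
scene 0.165 0.19 35 [548. 214.] [120.  60.] 47.5
side blue [443. 306.] [ 563. -218.] [ 77. 130.] 19.9 zmed 0.008
side blue [386. 463.] [261. 266.] [113. 192.] 19.9 zmed 0.0109
[0.53425802 0.20426031 0.03      ]
side 0.03 0.062 378 [617. 134.] [277. 281.] 1.8
side 0.062 0.105 401 [556. 219.] [138. 122.] 15.3
side 0.105 0.133 74 [568. 222.] [112. 108.] 16.1
side 0.133 0.15 183 [544. 221.] [120. 114.] 57.6
side 0.15 0.165 152 [546. 205.] [ 97. 139.] 83.7
side 0.165 0.19 93 [545. 203.] [ 95. 114.] 79.0
```

View pics/crops.png

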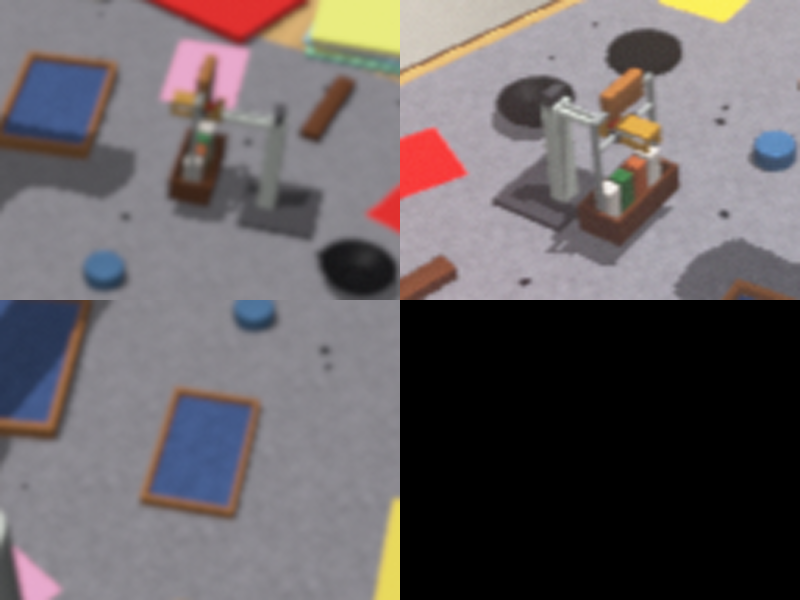

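The tray meant is the one at scene (370,391), also side (443,306). Its blue floor measures about 79x134, against about 110x185 for the other two, so it is the smallest. The crop confirms it stands alone, clear of the paste tin. The caddy hangs with its orange grip at scene crop (205,75), the brass cover beside it at (185,103), and the arm running right to the post. I'm raising the arm, turning it, and moving over the hook for a close look.

```bash
python3 -m crank '[{"z":-4},{"z":-4},{"z":-4},{"z":-4},{"turn":-0.14}]' 
python3 -m crank '[{"turn":-0.14},{"turn":-0.14},{"turn":-0.14},{"turn":-0.14},{"turn":-0.14}]' 
python3 -m crank '[{"turn":-0.14},{"turn":-0.14},{"turn":-0.14},{"turn":-0.14},{"turn":-0.14}]' 
python3 -m crank '[{"x":3.6,"y":2.8},{"x":3.6,"y":2.8},{"x":3.6,"y":2.8},{"x":3.6,"y":2.8},{"x":3.6,"y":2.8}]'
python3 -m crank '[{"x":3.6,"y":2.8},{"x":3.6,"y":2.8},{"x":3.6,"y":2.8},{"x":3.6,"y":2.8},{"x":3.6,"y":2.8}]'
python3 -m crank '[{"x":3.6,"y":2.8},{"x":3.6,"y":2.8},{"x":3.6,"y":2.8},{"x":3.6,"y":2.8},{"x":3.6,"y":2.8}]'
python3 -m crank '[{"x":3.6,"y":2.8},{"x":3.6,"y":2.8},{},{}]'
python3 - <<'E'
from h import *
im,d,K,T=grab("wrist"); np.savez("w1.npz",im=im,d=d,K=K,T=T); print(K.tolist(),np.linalg.inv(T).round(3).tolist(),manip.state()["tool_pos"],manip.state()["tool_rot"])
cv2.imwrite("pics/w1.png",cv2.resize(im[...,::-1],(800,600),interpolation=cv2.INTER_CUBIC))
E
```

```text
[[297.3186396354542, 0.0, 258.75573531400835], [0.0, 297.3186396354542, 190.02106168462237], [0.0, 0.0, 1.0]] [[0.329, -0.906, -0.264, 0.273], [-0.944, -0.317, -0.091, -0.566], [-0.001, 0.28, -0.96, 0.372], [0.0, 0.0, 0.0, 1.0]] [ 0.20524223 -0.58982532  0.23033019] [-8.08414956e-04  9.86020318e-01  1.66623156e-01 -5.78196144e-05]schema error: expected keys x, y, z, turn
schema error: expected keys x, y, z, turn
schema error: expected keys x, y, z, turn
schema error: expected keys x, y, z, turn
schema error: expected keys x, y, z, turn
schema error: expected keys x, y, z, turn
schema error: expected keys x, y, z, turn
```

View pics/w1.png

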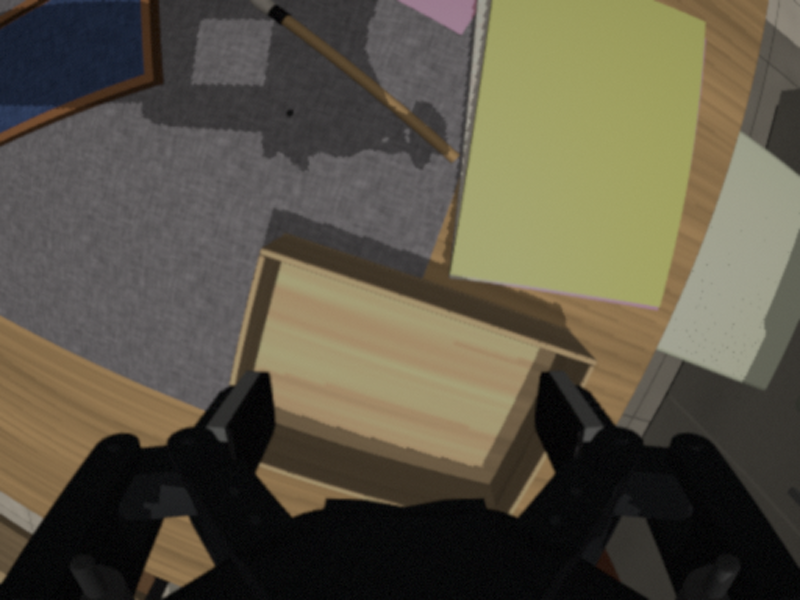

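All the keys are required in every row, so nothing moved. The picture shows only the wooden box below the gripper, with the fingers at (245,420) and (570,420). I'm retyping the rows in full.

```bash
python3 -m crank '[{"x":0,"y":0,"z":-4,"turn":0},{"x":0,"y":0,"z":-4,"turn":0},{"x":0,"y":0,"z":-4,"turn":0},{"x":0,"y":0,"z":-4,"turn":-0.14},{"x":0,"y":0,"z":0,"turn":-0.14}]' 
python3 -m crank '[{"x":0,"y":0,"z":0,"turn":-0.14},{"x":0,"y":0,"z":0,"turn":-0.14},{"x":0,"y":0,"z":0,"turn":-0.14},{"x":0,"y":0,"z":0,"turn":-0.14},{"x":0,"y":0,"z":0,"turn":-0.14}]' 
python3 -m crank '[{"x":0,"y":0,"z":0,"turn":-0.14},{"x":0,"y":0,"z":0,"turn":-0.14},{"x":0,"y":0,"z":0,"turn":-0.14},{"x":0,"y":0,"z":0,"turn":-0.14}]' 
python3 -m crank '[{"x":3.6,"y":2.8,"z":0,"turn":0},{"x":3.6,"y":2.8,"z":0,"turn":0},{"x":3.6,"y":2.8,"z":0,"turn":0},{"x":3.6,"y":2.8,"z":0,"turn":0},{"x":3.6,"y":2.8,"z":0,"turn":0}]'
python3 -m crank '[{"x":3.6,"y":2.8,"z":0,"turn":0},{"x":3.6,"y":2.8,"z":0,"turn":0},{"x":3.6,"y":2.8,"z":0,"turn":0},{"x":3.6,"y":2.8,"z":0,"turn":0},{"x":3.6,"y":2.8,"z":0,"turn":0}]'
python3 -m crank '[{"x":3.6,"y":2.8,"z":0,"turn":0},{"x":3.6,"y":2.8,"z":0,"turn":0},{"x":3.6,"y":2.8,"z":0,"turn":0},{"x":3.6,"y":2.8,"z":0,"turn":0},{"x":0,"y":0,"z":0,"turn":0}]'
python3 - <<'E'
from h import *
im,d,K,T=grab("wrist"); np.savez("w1.npz",im=im,d=d,K=K,T=T); print(np.linalg.inv(T).round(3).tolist(),manip.state()["tool_pos"],manip.state()["tool_rot"])
cv2.imwrite("pics/w2.png",cv2.resize(im[...,::-1],(800,600),interpolation=cv2.INTER_CUBIC))
E
```

```text
time: 0.65
tool_pos: [0.2057, -0.5919, 0.3997]
tool_rot: [0.006, 0.952, 0.305, -0.001]
contact_force: [-0.3, 0.6, 1.4]
gripper_width: 1.0
grasp_force: 0.0
time: 1.15
tool_pos: [0.2053, -0.5901, 0.3907]
tool_rot: [-0.0, 0.79, 0.613, 0.0]
contact_force: [0.3, 1.1, -0.0]
gripper_width: 1.002
grasp_force: 0.0
time: 1.55
tool_pos: [0.2053, -0.5901, 0.3907]
tool_rot: [-0.0, 0.59, 0.808, 0.0]
contact_force: [-0.2, -0.4, 0.2]
gripper_width: 1.003
grasp_force: 0.0
time: 2.05
tool_pos: [0.2853, -0.3748, 0.3908]
tool_rot: [-0.0, 0.592, 0.806, 0.0]
contact_force: [1.1, 0.2, -0.4]
gripper_width: 1.004
grasp_force: 0.0
time: 2.55
tool_pos: [0.3648, -0.1612, 0.3911]
tool_rot: [0.0, 0.592, 0.806, 0.0]
contact_force: [0.0, 0.5, -0.7]
gripper_width: 0.999
grasp_force: 0.0
time: 3.05
tool_pos: [0.429, 0.0124, 0.3907]
tool_rot: [-0.001, 0.588, 0.809, 0.0]
contact_force: [-0.3, -0.6, -0.2]
gripper_width: 1.0
grasp_force: 0.0
[[0.951, 0.296, 0.086, 0.407], [0.308, -0.914, -0.265, 0.081], [0.0, 0.279, -0.96, 0.533], [0.0, 0.0, 0.0, 1.0]] [0.42859427 0.01021294 0.39078543] [-4.97459320e-04  5.89615070e-01  8.07684167e-01 -3.30580214e-04]
```

View pics/w2.png

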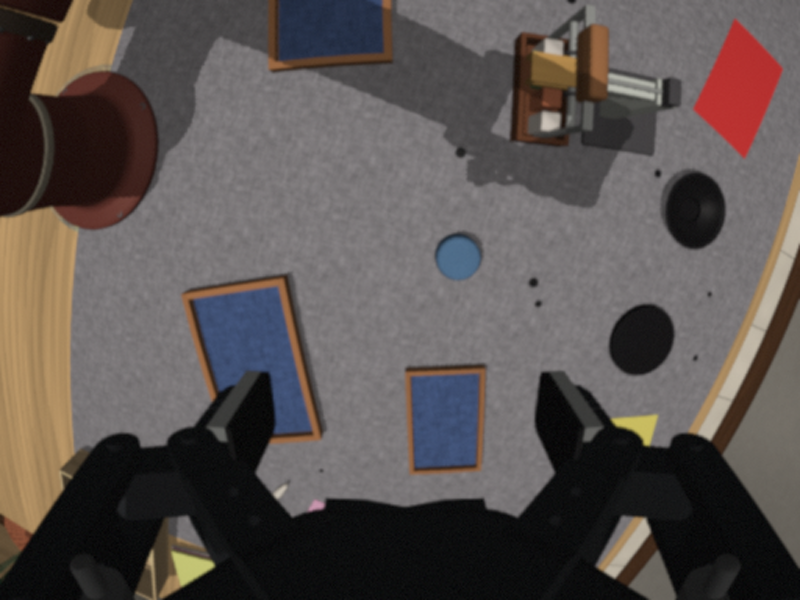

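The wrist view shows everything that matters:
- The grip top is at (593,62), the brass cover at (553,70), and the hook arm runs to the post cap at (672,92).
- The target tray is at (445,420).

I'll measure both by fisheye rays.

```bash
cat >> h.py <<'E'
def fray(px,K,T,z):
    px=np.asarray(px,np.float64).reshape(-1,1,2)
    n=cv2.fisheye.undistortPoints(px,K,np.zeros(4)).reshape(-1,2)
    Ti=np.linalg.inv(T); D=np.c_[n,np.ones(len(n))]@Ti[:3,:3].T; o=Ti[:3,3]
    return o+D*((z-o[2])/D[:,2])[:,None]
def comp(m,seed,r=12):
    c,l,s,ce=cv2.connectedComponentsWithStats(m); u,v=np.array(seed)*.64
    b=[(np.hypot(*(ce[i]-(u,v))),i) for i in range(1,c) if s[i,4]>60]; i=min(b)[1]; return (l==i).astype(np.uint8)
def rect(m,K,T,z):
    c=max(cv2.findContours(m,cv2.RETR_EXTERNAL,cv2.CHAIN_APPROX_NONE)[0],key=len)
    P=fray(c,K,T,z)[:,:2]*1000; r=cv2.minAreaRect(P.astype(np.float32)); return np.round(r[0],1),np.round(r[1],1),round(r[2],2)
E
python3 - <<'E'
from h import *
f=np.load("w1.npz"); im,K,T=f["im"],f["K"],f["T"]; hsv=cv2.cvtColor(im,cv2.COLOR_RGB2HSV)
for p in((593,62),(600,90),(412,400),(445,420),(553,70),(640,87),(530,90)): print(p,hsv[int(p[1]*.64),int(p[0]*.64)])
blue=comp(cv2.inRange(hsv,(105,90,40),(125,255,255)),(445,420)); print("floor",rect(blue,K,T,.006))
br=cv2.inRange(hsv,(3,80,40),(18,255,255)); fr=comp(br,(445,420)); print("rim",rect(fr,K,T,.014))
g=comp(br,(593,60)); print("grip",rect(g,K,T,.206),g.sum())
a=fray(np.array([[625,75],[662,82],[625,97],[660,103]])*.64,K,T,.141); print(a.round(4), np.degrees(np.arctan2(*(a[1]-a[0])[1::-1])),np.degrees(np.arctan2(*(a[3]-a[2])[1::-1])))
E
```

```text
(593, 62) [ 13 143 139]
(600, 90) [ 13 143  96]
(412, 400) [ 1 57 99]
(445, 420) [110 115 118]
(553, 70) [ 18 145 116]
(640, 87) [ 30   8 134]
(530, 90) [ 10 146  61]
floor (array([ 558.5, -214.1]), array([ 81.9, 140.2]), 19.99)
rim (array([ 556.8, -209.4]), array([100.1, 164.9]), 20.12)
grip (array([494.3, 179.6]), array([72. , 98.2]), 14.79) 2584
[[0.5663 0.2296 0.141 ]
 [0.6045 0.2414 0.141 ]
 [0.5725 0.2097 0.141 ]
 [0.6085 0.2209 0.141 ]] 17.20316031870047 17.281596249675733
```

Run:
```python
from h import *
f=np.load("w1.npz"); im,K,T=f["im"],f["K"],f["T"]
g=fray(np.array([[593,60],[593,28],[593,95]])*.64,K,T,.206); print(g.round(3))
s=manip.state(); q=s["tool_rot"]; yaw=2*np.arctan2(q[2],q[1]); print(np.degrees(yaw))
d=g[0,:2]-s["tool_pos"][:2]; c,n=np.cos(yaw),np.sin(yaw); print("tool x,y cm",100*(d@[c,n]),100*(d@[n,-c]))
```

```text
[[0.512 0.204 0.206]
 [0.505 0.229 0.206]
 [0.52  0.178 0.206]]
107.74059081350644
tool x,y cm 15.939531534086965 13.872525805288326
```

```bash
python3 -m crank '[{"x":3,"y":2.8,"z":0,"turn":0},{"x":3,"y":2.8,"z":0,"turn":0},{"x":3,"y":2.8,"z":0,"turn":0},{"x":3,"y":2.8,"z":0,"turn":0},{"x":3,"y":2.7,"z":0,"turn":0}]' >/dev/null
python3 -m crank '[{"x":1,"y":0,"z":0,"turn":0},{"x":0,"y":0,"z":0,"turn":0},{"x":0,"y":0,"z":0,"turn":0}]'
python3 - <<'E'
from h import *
im,d,K,T=grab("wrist"); np.savez("w2.npz",im=im,d=d,K=K,T=T); print(manip.state()["tool_pos"],manip.state()["tool_rot"],T[:3,3])
cv2.imwrite("pics/w3.png",cv2.resize(im[...,::-1],(800,600),interpolation=cv2.INTER_CUBIC))
E
```

```text
time: 3.9
tool_pos: [0.5132, 0.2007, 0.3915]
tool_rot: [0.0, 0.593, 0.806, -0.0]
contact_force: [0.5, -0.7, 0.6]
gripper_width: 1.001
grasp_force: 0.0
[0.51320736 0.20058272 0.39168323] [3.82922714e-04 5.92706287e-01 8.05418593e-01 7.37904389e-06] [-0.55017713 -0.04446697  0.54279195]
```

View pics/w3.png

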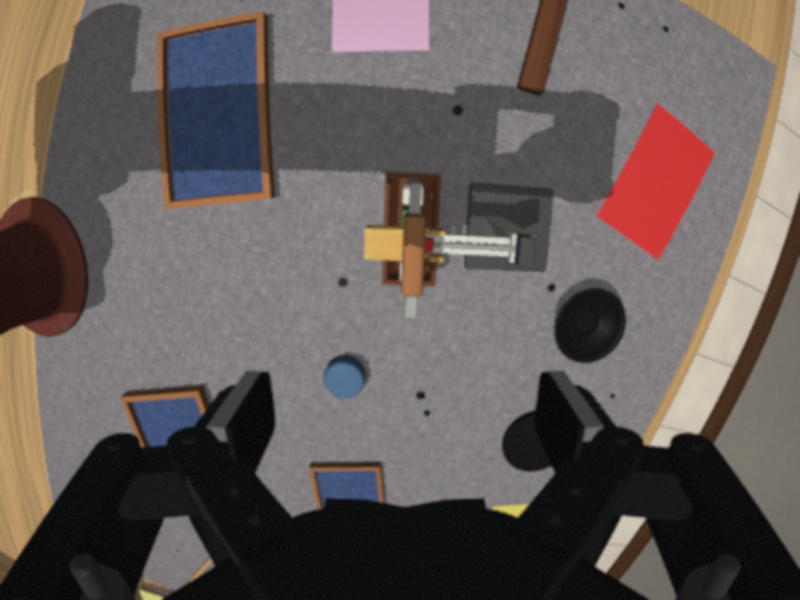

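The closer view shows:
- The grip spans (412,213–297), with the brass cover at (383,243).
- The red keeper is at (428,245), the brass cheeks at (438,240), and the arm runs to the post at (515,247).

Next I'll get the grip's centre and yaw from its top face using depth.

```bash
cat >> h.py <<'E'
def fcloud(d,K,T):
    v,u=np.mgrid[0:d.shape[0],0:d.shape[1]]
    n=cv2.fisheye.undistortPoints(np.stack([u,v],-1).reshape(-1,1,2).astype(float),K,np.zeros(4)).reshape(*d.shape,2)
    P=np.concatenate([n*d[...,None],d[...,None],np.ones_like(d)[...,None]],-1)
    return (P@np.linalg.inv(T).T)[...,:3]
E
python3 - <<'E'
from h import *
f=np.load("w2.npz"); im,d,K,T=f["im"],f["d"],f["K"],f["T"]; P=fcloud(d,K,T); hsv=cv2.cvtColor(im,cv2.COLOR_RGB2HSV)
near=np.hypot(P[...,0]-.513,P[...,1]-.2)<.06
br=cv2.inRange(hsv,(3,80,30),(17,255,255))>0
top=(near&br&(P[...,2]>.198)&(P[...,2]<.215)).astype(np.uint8)
print("top",top.sum(),np.median(P[top>0][:,2]),rect(top,K,T,.206))
s=np.argwhere(top>0); print("px rows",s[:,0].min()/.64,s[:,0].max()/.64,"cols",s[:,1].min()/.64,s[:,1].max()/.64)
M=P[top>0][:,:2]; w,V=np.linalg.eigh(np.cov(M.T)); print(M.mean(0),np.degrees(np.arctan2(V[1],V[0])))
# arm: bright grey around z .133-.15 
n2=np.hypot(P[...,0]-.58,P[...,1]-.22)<.07
arm=n2&(abs(P[...,2]-.141)<.006)&(hsv[...,1]<60); Q=P[arm][:,:2]; w,V=np.linalg.eigh(np.cov(Q.T)); print("arm",arm.sum(),Q.mean(0),np.degrees(np.arctan2(V[1],V[0])))
red=(near&((hsv[...,0]<4)|(hsv[...,0]>170))&(hsv[...,1]>130)); R=P[red]; print("red",red.sum(),R.mean(0))
gold=near&(hsv[...,0]>=17)&(hsv[...,0]<=26)&(hsv[...,1]>110)&(abs(P[...,2]-.1545)<.008); G=P[gold]; print("gold",gold.sum(),G.mean(0)); u=np.array([np.cos(np.radians(17.3)),np.sin(np.radians(17.3))])
print("gold along",np.percentile((G[:,:2]@u),[1,50,99]),"grip along",M.mean(0)@u,"arm n",Q.mean(0)@[-u[1],u[0]],"grip n",M.mean(0)@[-u[1],u[0]])
E
```

```text
top 694 0.20537273321731309 (array([517.2, 208.7]), array([15.8, 58.8]), 15.06)
px rows 215.625 295.3125 cols 401.5625 425.0
[0.5173725  0.20922407] [-164.98229807  105.01770193]
arm 644 [0.57225191 0.22357244] [ -72.89732175 -162.89732175]
red 33 [0.53147238 0.2121077  0.14946998]
gold 539 [0.50013404 0.20336343 0.15402799]
gold along [0.51799623 0.53485128 0.5813456 ] grip along 0.5561849579756094 arm n 0.04328486380105808 grip n 0.045905355757533815
```

Grip: centre (0.517, 0.209), long axis at 105.0°, so caddy x is at about 15°. I'm aligning to that and descending to just above it, then checking against the fingers.

```bash
python3 -m crank '[{"x":0,"y":0,"z":0,"turn":0.037},{"x":0.7,"y":0.6,"z":0,"turn":0},{"x":0,"y":0,"z":4,"turn":0},{"x":0,"y":0,"z":4,"turn":0},{"x":0,"y":0,"z":3,"turn":0}]' >/dev/null
python3 -m crank '[{"x":0,"y":0,"z":2,"turn":0},{"x":0,"y":0,"z":0,"turn":0},{"x":0,"y":0,"z":0,"turn":0}]'
python3 - <<'E'
from h import *
im,d,K,T=grab("wrist"); np.savez("w3.npz",im=im,d=d,K=K,T=T); s=manip.state(); q=s["tool_rot"]; yaw=2*np.arctan2(q[2],q[1]); p=s["tool_pos"];print(p,np.degrees(yaw))
P=fcloud(d,K,T); hsv=cv2.cvtColor(im,cv2.COLOR_RGB2HSV)
near=np.hypot(P[...,0]-.517,P[...,1]-.209)<.06
br=cv2.inRange(hsv,(3,80,30),(17,255,255))>0
top=(near&br&(P[...,2]>.199)&(P[...,2]<.215)).astype(np.uint8); r=rect(top,K,T,.206); print(top.sum(),r)
M=P[top>0][:,:2]; dd=r[0]/1000-p[:2]; c,n=np.cos(yaw),np.sin(yaw); print("off tool x,y mm",1000*(dd@[c,n]),1000*(dd@[n,-c]))
gold=near&(hsv[...,0]>=17)&(hsv[...,0]<=26)&(hsv[...,1]>110)&(abs(P[...,2]-.1545)<.004); print("gold",rect(gold.astype(np.uint8),K,T,.1545))
v=im.copy(); v[top>0]=(0,255,0); cv2.imwrite("pics/w4.png",cv2.resize(v[...,::-1],(800,600),interpolation=cv2.INTER_CUBIC))
E
```

```text
time: 4.75
tool_pos: [0.5174, 0.2103, 0.262]
tool_rot: [0.0, 0.607, 0.795, 0.0]
contact_force: [0.3, 0.3, 0.7]
gripper_width: 1.002
grasp_force: 0.0
[0.51800021 0.21049161 0.26318959] 105.28310287447054
1684 (array([517.3, 209.4]), array([15.3, 59.2]), 15.07)
off tool x,y mm -0.8684422590973613 -0.9631857016910143
gold (array([493.7, 202.2]), array([28.7, 25.7]), 15.13)
```

View pics/w4.png

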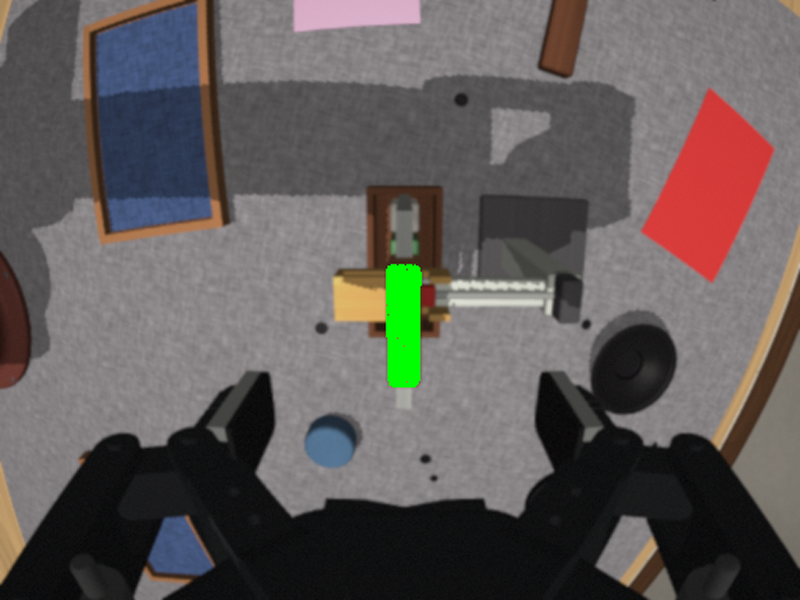

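The grip (green, 404,325) sits midway between the fingers at (245) and (568). The cover at (362,297) has the same yaw of 15.1°, which confirms the alignment. I'm descending and then closing.

```bash
python3 -m crank '[{"x":-0.1,"y":-0.05,"z":3,"turn":0},{"x":0,"y":0,"z":3,"turn":0},{"x":0,"y":0,"z":2,"turn":0},{"x":0,"y":0,"z":1,"turn":0},{"x":0,"y":0,"z":0,"turn":0}]'
python3 -m crank '[{"x":0,"y":0,"z":0,"turn":0},{"x":0,"y":0,"z":0,"turn":0},{"x":0,"y":0,"z":0,"turn":0},{"x":0,"y":0,"z":0,"turn":0},{"x":0,"y":0,"z":0,"turn":0}]' 30
```

```text
time: 5.3
tool_pos: [0.517, 0.2094, 0.1714]
tool_rot: [-0.0, 0.607, 0.795, -0.0]
contact_force: [0.7, -0.1, -0.1]
gripper_width: 1.002
grasp_force: 0.0
time: 5.8
tool_pos: [0.5172, 0.2095, 0.1717]
tool_rot: [0.0, 0.607, 0.795, 0.0]
contact_force: [-0.2, -0.6, -0.0]
gripper_width: 0.305
grasp_force: 0.0
```

```bash
python3 -m crank '[{"x":0,"y":0,"z":0,"turn":0},{"x":0,"y":0,"z":0,"turn":0},{"x":0,"y":0,"z":0,"turn":0}]' 21
python3 -m crank '[{"x":0,"y":0,"z":0,"turn":0},{"x":0,"y":0,"z":0,"turn":0},{"x":0,"y":0,"z":0,"turn":0},{"x":0,"y":0,"z":0,"turn":0},{"x":0,"y":0,"z":0,"turn":0}]' 10
python3 -m crank '[{"x":0,"y":0,"z":0,"turn":0},{"x":0,"y":0,"z":0,"turn":0},{"x":0,"y":0,"z":0,"turn":0}]'
```

```text
time: 6.1
tool_pos: [0.5169, 0.2094, 0.1712]
tool_rot: [-0.0, 0.607, 0.795, -0.0]
contact_force: [-0.9, 0.3, -0.1]
gripper_width: 0.211
grasp_force: 0.0
time: 6.6
tool_pos: [0.5169, 0.2095, 0.1714]
tool_rot: [-0.0, 0.607, 0.795, -0.0]
contact_force: [-0.5, -0.0, 0.6]
gripper_width: 0.18
grasp_force: 58.6
time: 6.9
tool_pos: [0.5169, 0.2094, 0.1714]
tool_rot: [-0.0, 0.607, 0.795, -0.0]
contact_force: [-0.9, -0.6, 0.7]
gripper_width: 0.179
grasp_force: 58.6
```

```bash
python3 -m crank '[{"x":0,"y":0,"z":-0.04,"turn":0},{"x":0,"y":0,"z":0,"turn":0},{"x":0,"y":0,"z":0,"turn":0}]'
python3 -m crank '[{"x":0,"y":0,"z":-0.04,"turn":0},{"x":0,"y":0,"z":0,"turn":0},{"x":0,"y":0,"z":0,"turn":0}]'
```

```text
time: 7.2
tool_pos: [0.5169, 0.2094, 0.1714]
tool_rot: [-0.0, 0.607, 0.795, -0.0]
contact_force: [0.1, 0.7, -0.7]
gripper_width: 0.181
grasp_force: 58.4
time: 7.5
tool_pos: [0.5169, 0.2094, 0.1715]
tool_rot: [-0.0, 0.607, 0.795, -0.0]
contact_force: [1.9, 1.8, -5.4]
gripper_width: 0.18
grasp_force: 58.4
```

```bash
python3 -m crank '[{"x":0,"y":0,"z":0.03,"turn":0},{"x":0,"y":0,"z":0,"turn":0},{"x":0,"y":0,"z":0,"turn":0}]'
python3 -m crank '[{"x":0,"y":0.1,"z":0,"turn":0},{"x":0,"y":0.1,"z":0,"turn":0},{"x":0,"y":0,"z":0,"turn":0}]'
```

```text
time: 7.8
tool_pos: [0.5169, 0.2094, 0.1715]
tool_rot: [-0.0, 0.607, 0.795, -0.0]
contact_force: [1.7, 0.3, -4.8]
gripper_width: 0.182
grasp_force: 58.5
time: 8.1
tool_pos: [0.5183, 0.2099, 0.1715]
tool_rot: [-0.001, 0.607, 0.795, -0.001]
contact_force: [-2.5, -0.6, -2.8]
gripper_width: 0.182
grasp_force: 58.7
```

```bash
python3 -m crank '[{"x":0,"y":0.12,"z":0,"turn":0},{"x":0,"y":0.12,"z":0,"turn":0},{"x":0,"y":0.12,"z":0,"turn":0},{"x":0,"y":0.12,"z":0,"turn":0},{"x":0,"y":0,"z":0,"turn":0}]'
python3 -m crank '[{"x":0,"y":0.1,"z":0,"turn":0},{"x":0,"y":0.1,"z":0,"turn":0},{"x":0,"y":0,"z":0,"turn":0}]'
```

```text
time: 8.6
tool_pos: [0.5235, 0.2112, 0.1716]
tool_rot: [-0.0, 0.607, 0.795, -0.0]
contact_force: [-1.4, -0.9, -3.1]
gripper_width: 0.18
grasp_force: 58.6
time: 8.9
tool_pos: [0.5254, 0.2117, 0.1716]
tool_rot: [-0.0, 0.607, 0.795, -0.0]
contact_force: [-2.3, -1.0, -5.2]
gripper_width: 0.177
grasp_force: 58.5
```

```bash
python3 -m crank '[{"x":0,"y":0.08,"z":0,"turn":0},{"x":0,"y":0.07,"z":0,"turn":0},{"x":0,"y":0,"z":0,"turn":0}]' | grep -E "pos|force"
python3 -m crank '[{"x":0,"y":0.08,"z":0,"turn":0},{"x":0,"y":0,"z":0,"turn":0}]' | grep -E "pos|contact"
```

```text
tool_pos: [0.5269, 0.2122, 0.1716]
contact_force: [-2.2, -0.9, -5.6]
grasp_force: 58.5
tool_pos: [0.5272, 0.2122, 0.1716]
contact_force: [-4.7, -1.6, -4.7]
```

```bash
python3 -m crank '[{"x":0,"y":0.06,"z":0,"turn":0},{"x":0,"y":0.06,"z":0,"turn":0},{"x":0,"y":0,"z":0,"turn":0}]' | grep -E "pos|contact"
```

```text
tool_pos: [0.5275, 0.2123, 0.1716]
contact_force: [-8.7, -2.1, -2.6]
```

At 11 mm of travel the tool stalls and the push force climbs from 2.5 to 9 N while I command more, so this is the stop. I'm easing off slightly, staying against it, and starting the lift in small steps.

```bash
python3 -m crank '[{"x":0,"y":-0.04,"z":0,"turn":0},{"x":0,"y":0,"z":0,"turn":0}]' | grep -E "pos|contact"
python3 -m crank '[{"x":0,"y":0,"z":-0.05,"turn":0},{"x":0,"y":0,"z":-0.05,"turn":0},{"x":0,"y":0,"z":0,"turn":0}]' | grep -E "pos|contact"
```

```text
tool_pos: [0.5274, 0.2123, 0.1716]
contact_force: [-5.9, -2.1, -2.2]
tool_pos: [0.5273, 0.2123, 0.1718]
contact_force: [-5.7, -1.7, -5.6]
```

```bash
python3 -m crank '[{"x":0,"y":0,"z":-0.04,"turn":0},{"x":0,"y":0,"z":-0.04,"turn":0},{"x":0,"y":0,"z":0,"turn":0}]' | grep -E "pos|contact"
```

```text
tool_pos: [0.5273, 0.2123, 0.1724]
contact_force: [-5.3, -1.4, -5.4]
```

```bash
python3 -m crank '[{"x":0,"y":0,"z":-0.06,"turn":0},{"x":0,"y":0,"z":-0.06,"turn":0},{"x":0,"y":0,"z":0,"turn":0}]' | grep -E "pos|contact"
```

```text
tool_pos: [0.5273, 0.2124, 0.1737]
contact_force: [-5.5, -2.1, -6.7]
```

```bash
python3 -m crank '[{"x":0,"y":0,"z":-0.06,"turn":0},{"x":0,"y":0,"z":-0.06,"turn":0},{"x":0,"y":0,"z":0,"turn":0}]' | grep -E "pos|contact"
```

```text
tool_pos: [0.5273, 0.2124, 0.1749]
contact_force: [-5.3, -2.1, -6.6]
```

```bash
python3 -m crank '[{"x":0,"y":0,"z":-0.08,"turn":0},{"x":0,"y":0,"z":-0.08,"turn":0},{"x":0,"y":0,"z":-0.08,"turn":0}]' | grep -E "pos|contact"
python3 -m crank '[{"x":0,"y":0,"z":-0.08,"turn":0},{"x":0,"y":0,"z":-0.08,"turn":0},{"x":0,"y":0,"z":-0.08,"turn":0}]' | grep -E "pos|contact"
```

```text
tool_pos: [0.5273, 0.2124, 0.1772]
contact_force: [-5.8, -0.8, -6.8]
tool_pos: [0.5273, 0.2125, 0.1801]
contact_force: [-5.3, -2.1, -4.0]
```

```bash
python3 -m crank '[{"x":0,"y":0,"z":-0.1,"turn":0},{"x":0,"y":0,"z":-0.1,"turn":0},{"x":0,"y":0,"z":-0.1,"turn":0},{"x":0,"y":0,"z":-0.1,"turn":0},{"x":0,"y":0,"z":-0.1,"turn":0}]' | grep -E "pos|contact"
python3 -m crank '[{"x":0,"y":0,"z":-0.1,"turn":0},{"x":0,"y":0,"z":-0.1,"turn":0},{"x":0,"y":0,"z":-0.1,"turn":0},{"x":0,"y":0,"z":-0.1,"turn":0},{"x":0,"y":0,"z":-0.1,"turn":0}]' | grep -E "pos|contact"
```

```text
tool_pos: [0.5298, 0.2129, 0.1872]
contact_force: [-0.3, -0.9, -4.0]
tool_pos: [0.5285, 0.2126, 0.1909]
contact_force: [-0.9, 0.5, -3.7]
```

The caddy is free and the held weight is about 3.9 N. The hook's arm still passes through the caddy's window, so I'm raising 3 mm more and withdrawing level towards the robot (-tool y) by 10.5 cm.

```bash
python3 -m crank '[{"x":0,"y":0,"z":-0.2,"turn":0},{"x":0,"y":0,"z":-0.15,"turn":0},{"x":0,"y":-0.5,"z":0,"turn":0},{"x":0,"y":-0.7,"z":0,"turn":0},{"x":0,"y":-0.8,"z":0,"turn":0}]' | grep -E "pos|contact"
python3 -m crank '[{"x":0,"y":-1,"z":0,"turn":0},{"x":0,"y":-1.2,"z":0,"turn":0},{"x":0,"y":-1.2,"z":0,"turn":0},{"x":0,"y":-1.2,"z":0,"turn":0},{"x":0,"y":0,"z":0,"turn":0}]' | grep -E "pos|contact"
```

```text
tool_pos: [0.5084, 0.2071, 0.1941]
contact_force: [1.0, -0.3, -4.0]
tool_pos: [0.4631, 0.1949, 0.1941]
contact_force: [0.4, 0.1, -4.0]
```

```bash
python3 -m crank '[{"x":0,"y":-1,"z":0,"turn":0},{"x":0,"y":-1.2,"z":0,"turn":0},{"x":0,"y":-1.2,"z":0,"turn":0},{"x":0,"y":-0.8,"z":0,"turn":0},{"x":0,"y":0,"z":0,"turn":0}]' | grep -E "pos|contact"
python3 - <<'E'
from h import *
a=[]
for n in("scene","side"):
    im,d,K,T=grab(n); c,r=((450,260) if n=="scene" else (325,350)); u,v=int(c*.64),int(r*.64)
    a.append(cv2.resize(im[v-72:v+72,u-96:u+96,::-1],(400,300),interpolation=cv2.INTER_CUBIC))
cv2.imwrite("pics/out.png",np.hstack(a))
E
```

```text
tool_pos: [0.4236, 0.184, 0.1943]
contact_force: [-0.7, -0.1, -3.2]
```

View pics/out.png

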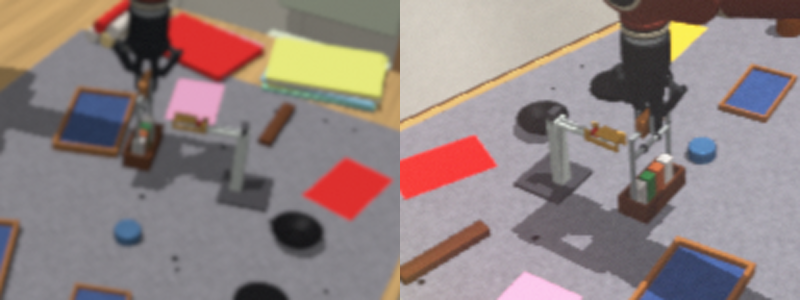

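The caddy is well clear of the hook: scene crop caddy (145,140) with the cover at (190,122), and side crop caddy (652,185) with the cover at (605,135). I'm raising it, turning to the tray's yaw and carrying it over.

```bash
python3 -m crank '[{"x":0,"y":0,"z":-1,"turn":0},{"x":0,"y":0,"z":-1.5,"turn":0},{"x":0,"y":0,"z":-1.5,"turn":-0.042},{"x":0,"y":0,"z":0,"turn":-0.042},{"x":-1,"y":0,"z":0,"turn":0}]' | grep -E "pos|contact"
python3 -m crank '[{"x":-2,"y":-0.1,"z":0,"turn":0},{"x":-2.8,"y":-0.1,"z":0,"turn":0},{"x":-2.8,"y":-0.1,"z":0,"turn":0},{"x":-2.8,"y":-0.1,"z":0,"turn":0},{"x":-2.8,"y":-0.1,"z":0,"turn":0}]' | grep -E "pos|contact"
python3 -m crank '[{"x":-2.8,"y":-0.1,"z":0,"turn":0},{"x":-2.8,"y":-0.1,"z":0,"turn":0},{"x":-2.8,"y":-0.1,"z":0,"turn":0},{"x":-2.8,"y":-0.1,"z":0,"turn":0},{"x":-2.8,"y":-0.1,"z":0,"turn":0}]' | grep -E "pos|contact"
python3 -m crank '[{"x":-2.8,"y":0,"z":0,"turn":0},{"x":-2.8,"y":0,"z":0,"turn":0},{"x":-2.4,"y":0,"z":0,"turn":0},{"x":-1.4,"y":0,"z":0,"turn":0},{"x":-0.5,"y":0,"z":0,"turn":0}]' | grep -E "pos|contact"
python3 -m crank '[{"x":0,"y":0,"z":0,"turn":0},{"x":0,"y":0,"z":0,"turn":0}]'
python3 - <<'E'
from h import *
s=manip.state(); q=s["tool_rot"]; yaw=2*np.arctan2(q[2],q[1]); p=s["tool_pos"];print(p,np.degrees(yaw))
dd=np.array([.5575,-.212])-p[:2]; c,n=np.cos(yaw),np.sin(yaw); print("tool x,y cm",100*(dd@[c,n]),100*(dd@[n,-c]))
a=[]
for n,c in(("scene",(380,350)),("side",(440,280))):
    im,d,K,T=grab(n); u,v=int(c[0]*.64),int(c[1]*.64)
    a.append(cv2.resize(im[v-72:v+72,u-96:u+96,::-1],(400,300),interpolation=cv2.INTER_CUBIC))
cv2.imwrite("pics/tray.png",np.hstack(a))
E
```

```text
tool_pos: [0.4287, 0.1753, 0.2367]
contact_force: [0.3, 0.5, -4.2]
tool_pos: [0.4689, 0.0473, 0.2348]
contact_force: [0.6, 0.5, -4.4]
tool_pos: [0.5121, -0.0861, 0.2347]
contact_force: [0.4, -0.5, -3.9]
tool_pos: [0.546, -0.1787, 0.2343]
contact_force: [0.6, 0.6, -4.0]
time: 16.5
tool_pos: [0.5456, -0.1763, 0.2342]
tool_rot: [-0.0, 0.573, 0.82, 0.0]
contact_force: [-1.1, 0.5, -3.5]
gripper_width: 0.181
grasp_force: 59.3
[ 0.5456468  -0.17634569  0.23422876] 110.1379755394841
tool x,y cm -3.755547253564541 -0.11465663012076709
```

View pics/tray.png

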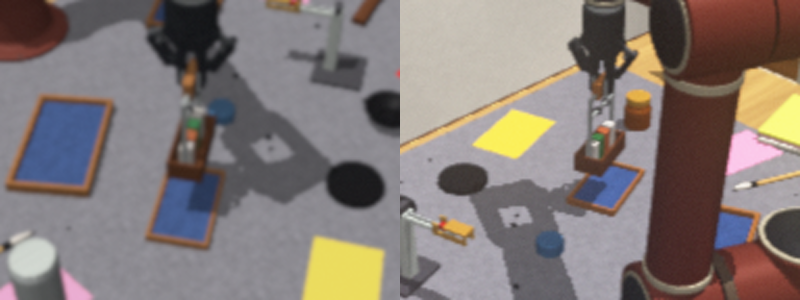

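The caddy hangs upright just short of the tray (scene crop tray at (187,207), caddy at (190,150)), and its yaw matches. I'm shifting the last 3.75 cm and descending close to the floor.

```bash
python3 -m crank '[{"x":-1.5,"y":-0.1,"z":0,"turn":0},{"x":-1.5,"y":0,"z":0,"turn":0},{"x":-0.75,"y":0,"z":0,"turn":0},{"x":0,"y":0,"z":0,"turn":0},{"x":0,"y":0,"z":2,"turn":0}]' | grep -E "pos|contact"
python3 -m crank '[{"x":0,"y":0,"z":2,"turn":0},{"x":0,"y":0,"z":1.5,"turn":0},{"x":0,"y":0,"z":1.2,"turn":0},{"x":0,"y":0,"z":0.8,"turn":0},{"x":0,"y":0,"z":0,"turn":0}]' | grep -E "pos|contact"
python3 -m crank '[{"x":0,"y":0,"z":0,"turn":0},{"x":0,"y":0,"z":0,"turn":0}]'
python3 - <<'E'
from h import *
s=manip.state(); p=s["tool_pos"]; print(p)
for n in("scene","side"):
    im,d,K,T=grab(n); hsv=cv2.cvtColor(im,cv2.COLOR_RGB2HSV)
    m=cv2.inRange(hsv,(105,90,40),(125,255,255)); h=ray(*((370*.64,391*.64) if n=="scene" else (443*.64,306*.64)),K,T,.006); print(n,h[:2])
    c=np.array([.5575,-.212]); yaw=np.radians(20.1); R=np.array([[np.cos(yaw),-np.sin(yaw)],[np.sin(yaw),np.cos(yaw)]])
    q=np.argwhere(m>0); L=np.array([R.T@(ray(u,v,K,T,.006)[:2]-c) for v,u in q]); k=(abs(L[:,0])<.06)&(abs(L[:,1])<.09)
    print("visible blue local mm x",np.percentile(L[k,0],[1,99])*1000,"y",np.percentile(L[k,1],[1,99])*1000,k.sum())
    u,v=int(370*.64),int(370*.64)
    if n=="side": u,v=int(443*.64),int(285*.64)
    cr=cv2.resize(im[v-54:v+54,u-72:u+72,::-1],(400,300),interpolation=cv2.INTER_CUBIC); a=cr if n=="scene" else np.hstack([a,cr])
cv2.imwrite("pics/low.png",a)
E
```

```text
tool_pos: [0.5598, -0.214, 0.2177]
contact_force: [-0.1, 0.4, -3.7]
tool_pos: [0.5572, -0.2123, 0.1579]
contact_force: [-0.3, 0.7, -4.4]
time: 17.8
tool_pos: [0.5585, -0.213, 0.1606]
tool_rot: [0.001, 0.573, 0.82, 0.0]
contact_force: [-0.4, -0.5, -4.2]
gripper_width: 0.179
grasp_force: 59.2
[ 0.55854747 -0.21299795  0.16060833]
scene [ 0.55911342 -0.21070051]
visible blue local mm x [-39.02997367  38.44807918] y [-61.1194284   68.23918378] 158
side [ 0.56066073 -0.21452514]
visible blue local mm x [-35.417179    33.31629812] y [-71.17423717  57.51136029] 101
```

View pics/low.png

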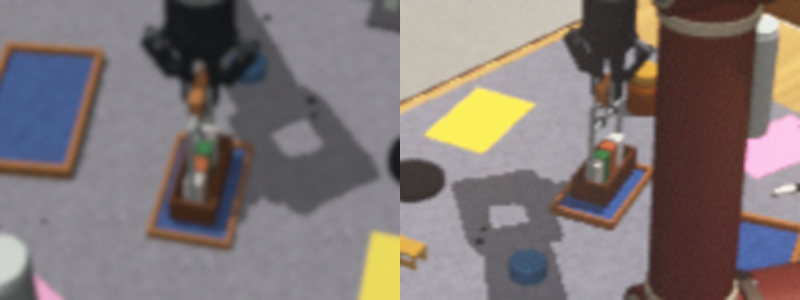

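The caddy is over the tray with blue floor visible on all sides, 13 mm up. I'm lowering gently until I feel contact.

```bash
python3 -m crank '[{"x":0,"y":0,"z":0.4,"turn":0},{"x":0,"y":0,"z":0.3,"turn":0},{"x":0,"y":0,"z":0.25,"turn":0},{"x":0,"y":0,"z":0,"turn":0},{"x":0,"y":0,"z":0,"turn":0}]' | grep -E "pos|contact"
python3 -m crank '[{"x":0,"y":0,"z":0.1,"turn":0},{"x":0,"y":0,"z":0.1,"turn":0},{"x":0,"y":0,"z":0,"turn":0},{"x":0,"y":0,"z":0,"turn":0}]' | grep -E "pos|contact"
```

```text
tool_pos: [0.5578, -0.2126, 0.1496]
contact_force: [0.4, -0.4, -3.8]
tool_pos: [0.5578, -0.2126, 0.1478]
contact_force: [0.9, 0.3, -3.4]
```

```bash
python3 -m crank '[{"x":0,"y":0,"z":0.08,"turn":0},{"x":0,"y":0,"z":0,"turn":0},{"x":0,"y":0,"z":0,"turn":0}]' | grep -E "pos|contact"
```

```text
tool_pos: [0.558, -0.2127, 0.1475]
contact_force: [-0.7, 0.8, -1.5]
```

```bash
python3 -m crank '[{"x":0,"y":0,"z":0.05,"turn":0},{"x":0,"y":0,"z":0,"turn":0},{"x":0,"y":0,"z":0,"turn":0}]' | grep -E "pos|contact"
```

```text
tool_pos: [0.5581, -0.2128, 0.1475]
contact_force: [-3.1, 1.4, 4.1]
```

It's on the floor. I'm easing the press, opening and backing off straight up.

```bash
python3 -m crank '[{"x":0,"y":0,"z":-0.04,"turn":0},{"x":0,"y":0,"z":0,"turn":0},{"x":0,"y":0,"z":0,"turn":0}]' | grep -E "pos|contact"
python3 -m crank '[{"x":0,"y":0,"z":0,"turn":0},{"x":0,"y":0,"z":0,"turn":0},{"x":0,"y":0,"z":0,"turn":0}]' 24
python3 -m crank '[{"x":0,"y":0,"z":0,"turn":0},{"x":0,"y":0,"z":0,"turn":0},{"x":0,"y":0,"z":0,"turn":0},{"x":0,"y":0,"z":0,"turn":0},{"x":0,"y":0,"z":0,"turn":0}]' 60
```

```text
tool_pos: [0.5581, -0.2128, 0.1475]
contact_force: [-2.3, 2.4, 5.9]
time: 20.0
tool_pos: [0.5578, -0.2127, 0.1463]
tool_rot: [-0.0, 0.573, 0.82, -0.0]
contact_force: [-0.1, 0.2, -0.9]
gripper_width: 0.243
grasp_force: 0.0
time: 20.5
tool_pos: [0.5579, -0.2127, 0.1469]
tool_rot: [0.0, 0.573, 0.82, 0.0]
contact_force: [-0.2, -0.0, 0.1]
gripper_width: 0.6
grasp_force: 0.0
```

```bash
python3 -m crank '[{"x":0,"y":0,"z":-0.5,"turn":0},{"x":0,"y":0,"z":-1,"turn":0},{"x":0,"y":0,"z":-2,"turn":0},{"x":0,"y":0,"z":-3,"turn":0},{"x":0,"y":0,"z":-3,"turn":0}]' | grep -E "pos|contact"
python3 -m crank '[{"x":0,"y":0,"z":-3,"turn":0},{"x":0,"y":0,"z":0,"turn":0},{"x":0,"y":0,"z":0,"turn":0},{"x":0,"y":0,"z":0,"turn":0},{"x":0,"y":0,"z":0,"turn":0}]'
python3 - <<'E'
from h import *
im,d,K,T=grab("wrist"); P=fcloud(d,K,T); hsv=cv2.cvtColor(im,cv2.COLOR_RGB2HSV)
near=np.hypot(P[...,0]-.558,P[...,1]+.213)<.06
br=cv2.inRange(hsv,(3,80,30),(17,255,255))>0
top=(near&br&(P[...,2]>.172)&(P[...,2]<.195)).astype(np.uint8); print("grip top z",np.median(P[top>0][:,2]),"expect .182",rect(top,K,T,.182))
im,d,K,T=grab("scene"); f=np.load("scene0.npz")["im"]
df=cv2.absdiff(im,f).max(-1)>50; c,l,s,ce=cv2.connectedComponentsWithStats(df.astype(np.uint8))
print([((ce[i]/.64).round().tolist(),int(s[i,4])) for i in range(1,c) if s[i,4]>40])
E
```

```text
tool_pos: [0.5577, -0.2126, 0.2435]
contact_force: [0.7, 0.2, 0.3]
time: 21.5
tool_pos: [0.5571, -0.2123, 0.27]
tool_rot: [-0.002, 0.573, 0.82, -0.0]
contact_force: [-0.3, 1.0, 0.4]
gripper_width: 0.602
grasp_force: 0.0
grip top z 0.18131874306704612 expect .182 (array([ 558.1, -212.7]), array([15.4, 59.8]), 20.72)
[([195.0, 10.0], 117), ([272.0, 4.0], 65), ([257.0, 34.0], 548), ([295.0, 22.0], 56), ([168.0, 34.0], 69), ([165.0, 70.0], 784), ([292.0, 84.0], 634), ([116.0, 120.0], 835), ([65.0, 247.0], 6353), ([365.0, 233.0], 6783), ([267.0, 163.0], 66), ([33.0, 168.0], 49), ([247.0, 180.0], 103), ([201.0, 208.0], 62), ([447.0, 226.0], 98), ([444.0, 273.0], 393), ([260.0, 357.0], 2889), ([369.0, 341.0], 116), ([371.0, 390.0], 538), ([222.0, 442.0], 193)]
```

The caddy stands upright and centred in the tray: grip top at z 0.181, yaw 20.7° against the tray's 20.1°. The fingers are clear.

```bash
python3 -c "
from plant import manip; print(manip.job_done())"
```

```text
the job is handed in; nothing more can be done
None
```

The seal caddy was pressed back to the stop at about 11 mm, lifted out of the hook with contact forces around 10 N or less, and set down flat and lengthwise in the smallest blue tray; I let go and handed the job in at about 21.5 s.

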